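# Build up the cutting set on a mincer spindle

## Task

Fit the washed cutting set onto the spindle that stands up in the mouth of the mincer head, widest bore first: the thick plate with the kidney-shaped openings, then the four-armed knife, then the thin plate with the small round holes. Each part must be guided down until it lies flat and fully home, the two plates with a notch over the key pin and the knife down over the drive square, whose angle you have to find by pressing lightly and turning; never force a part or let it fall. Let go of each when it is home, and leave the ring nut, the wooden pusher and the garlic where they are.

Things in the scene. Friction and masses are not known exactly. Their poses are not given: they have to be found in the camera images.
- mincer_head: Bare metal mincer head, fixed to the worktop, standing mouth up on a round foot 100 mm across. Origin at the centre of its underside, z up. Its feed neck (49 mm across, top 63 mm above the worktop) sticks out 85 mm along its +x. The mouth is a threaded collar 66 mm across, 85 mm above the worktop. All parts are hard metal, nothing springs.
- mouth (a point): Centre of the mouth's flat rim face, on the head's axis; axes as the head's. With the set home the undersides lie above this point: kidney plate 0 mm, knife 12 mm, fine plate 22 mm.
- key_top (a point): Rounded top of the key pin: a round pin 5 mm across that stands in the mouth's rim on the head's -x side, its axis 29 mm from the head's axis, this top 29 mm above the mouth. Keep the fingers clear of it.
- spindle_tip (a point): Tip of the spindle, on the head's axis, 36 mm above the mouth. Downward: a taper to 10 mm across over 5 mm; a round nose 10 mm across; from 21.5 to 16 mm above the mouth a cone widening to 16 mm; then the drive square with flat-topped corners, 16 mm across flats, 21 mm over corners. The square's angle about the axis is not reported and differs every time; it takes over 0.6 N m to turn.
- kidney_plate: Thick steel plate, 58 mm across, 12 mm thick, with three large kidney-shaped openings and a round bore of 22.5 mm. Lies flat on the worktop. Origin at the centre of the underside, z up. Two notches in the rim, 7 mm wide and 3.5 mm deep, at its +x and -x: either may go over the key pin. Grip the rim along its y, clear of the notches. 0.17 kg.
- knife: Steel knife with four straight arms along its +-x and +-y, 46 mm tip to tip, 10 mm thick; arms 11 mm wide with flat ends, gripped end to end. Square bore 18 mm, sides square to the arms, so it goes over the drive square every quarter turn, within about 0.15 rad. Lies flat on the worktop. Origin at the centre of the underside, z up. 0.08 kg.
- fine_plate: Thin steel plate, 58 mm across, 8 mm thick, with many 4.6 mm holes and a round bore of 11.5 mm that fits only the round nose. Lies flat on the worktop. Origin at the centre of the underside, z up. Two notches in the rim, 7 mm wide and 3.5 mm deep, at its +x and -x: either may go over the key pin. Grip the rim along its y. 0.13 kg.
- ring_nut: Deep metal ring nut of the mincer, about 92 mm across and 40 mm high, lying on the worktop; not needed yet, to be left alone. Origin at the centre of the underside.
- pusher: Turned wooden pusher, 62 mm across at its collar, 139 mm high, standing on end; to be left alone. Origin at the centre of the underside.
- garlic: Garlic bulb about 53 mm across and high; to be left alone. Origin at the centre of the underside.
Mind the look-alikes: they are no part of the job. Leave any turquoise look-alike of the knife alone.

How it is judged:
By the outcome, as a careful person would: the job done as asked, in the order asked, and still so for the second after the job is handed in, with the robot touching nothing.
It also fails if it takes over 72 s, if anything falls off the work surface, if the arm or the gripper's body presses on something with over 40 N, if the wrist force passes 120 N, or if a joint passes its speed limit or range.

## Robot

A 6-joint arm with a two-finger parallel gripper is mounted at the origin on a cart in front of the work surface, level with it; the furniture and walls round the work are solid. World frame = base frame: x ahead of the robot, y to its left, z up, the work surface at z = 0. Lengths are in mm, angles in rad, forces in N, time in s.
With the tool pointing down it reaches from about 325 to 875 mm from the base axis. Payload 4.4 kg.
Tool frame: the origin (TCP) lies on the centre line of the jaws, within the pads' length; the fingertips stand arm.nose_length ahead of it and the grasp point (between the pads) lies 2 mm behind it (arm.nose_length is the distance from the TCP to the fingertips, in mm); z points along the fingers, y is the line along which they close (so a half turn about z gives the same grasp; the last joint's range is limited). The gripper opens to 85 mm and grips with 20 to 120 N. Pads are 22 mm wide; open, the fingers measure 114 mm over their backs; the gripper's body (76 mm by 85 mm) begins 54 mm behind the grasp point. The pads swing forward as they close: fully open they stand 13 mm farther back than shut.
Start: joints at [1.153, 0.207, 1.542, -0, 1.393, -0.15], TCP at [151.606, 554.656, 248.282] pointing down, gripper open.
Joint ranges: [-2.73, 2.73], [-0.86, 2.22], [0.23, 2.46], [-1.11, 4.25], [0.08, 2.63], [-2.82, 2.82]. Speed limits (rad/s): [2.79, 2.79, 3.14, 3.14, 3.14, 3.14].

## Interface

Orientations are given as a unit quaternion [x, y, z, w].
In Python, from bench import arm, imaging, ticket gives the robot as it stands.
- The arm moves only by the shell command python3 -m jog 'ROWS'. ROWS is JSON, a list of rows, each a list of 5 numbers: the opening, from 0 (shut) to 1 (fully open), then the shift along the tool's x, y, z in m, then the turn about the tool's z in rad. A call has exactly 8 rows; each row shifts and turns the commanded pose from where the row before left it, along the tool's axes as they then stand; what a row does not reach is not made up. A row lasts 1/10 s, in which the tool goes at most 50 mm and 8.59 degrees, less where a joint would pass 70% of its speed; a pose out of reach is approached as far as the arm can. A call is refused whole if a number of a shift passes 0.05 or a number of a turn 0.15, either way. A call with a gripper value outside its range is refused whole. The fingers move at their own pace and stop on an object; the grip force is fixed at half the most. Time passes only in rows, so rows that do not move let the fingers close, or fill a call up. It gives the time, the measured TCP pose, the force, the opening and the grip force at its end, in the units of the state.
- arm.observe(): the state, without advancing time (a new reading comes with each control period).
- imaging.read_camera(name): name is "scene" or "top" or "wrist"; returns (picture, depth): 384x512x3 uint8, blue, green, red; 384x512 float32, mm along the optical axis (not along the pixel's ray), 0 where there is no reading.
- imaging.calibration(name): a dict with "fx", "fy", "cx", "cy" (pixels), "extrinsics" (4x4, takes a point from world to camera coordinates). Camera axes: x right, y up, looking along -z (the intrinsics and any distortion apply to the point x, -y, -z); pixel columns grow to the right and rows downward; lengths in mm; the calibration is good to about 2 mm. A picture is of the moment at which its call begins: read the wrist's pose just before it. calibration takes no time and is no camera call; for the wrist camera it gives the pose at the moment of the call.
- ticket.close_job(): hands the job in; it is judged then, once.
The state is a dict: "clock": time; "qpos": joint angles; "dq": joint speeds; "effort": joint torques, N m; "ee_pos": TCP position; "tool_rot": TCP orientation; "ft_force": force on the tool from outside, world axes, zero at the start; "ft_torque": the same for the moment, N m; "gripper_width": finger opening in mm; "gripper_force": force on a finger pad.
Only numpy, scipy, OpenCV 4.12 (cv2) and the standard library are available. Lean on these libraries where they do the work, as an engineer would, in place of code of your own. Each camera call takes 0.05 s, during which the arm holds its last target. There are 200 camera calls.

## Working session

There is one attempt and no reset: what is moved stays moved. The work goes in short steps, Python scripts to look and compute and a shell command to move; the robot and the scene stay as the last step left them, time stands still between calls to the robot, and variables do not carry over. Pictures are saved under pics/ and viewed, at most 10 in all, crops included, and the job is handed in when it is done.

```bash
ls; mkdir -p pics
python3 - <<'E'
from bench import arm, imaging, ticket
import cv2, numpy as np
s=arm.observe(); print(s, arm.nose_length)
for n in ("scene","top"):
    p,d=imaging.read_camera(n); c=imaging.calibration(n); print(n,c)
    cv2.imwrite(f"pics/{n}0.png",p); np.savez(f"pics/{n}0.npz",p=p,d=d,**c)
E
```

```text
pics
{'clock': 0.0, 'qpos': array([ 1.15348136e+00,  2.07443418e-01,  1.54299798e+00, -1.92868882e-06,
        1.39352406e+00, -1.50488958e-01]), 'dq': array([ 0.00061249,  0.00076996,  0.00023542, -0.00135229,  0.00041316,
        0.00019606]), 'effort': array([ 9.22887921e-04, -3.83026743e+01, -2.91600466e+01, -1.16954384e-04,
        1.02206692e-02, -3.65762162e-05]), 'ee_pos': array([151.31057246, 553.96140247, 247.09156852]), 'tool_rot': array([ 1.33017323e-01,  9.91113003e-01, -1.13917298e-03, -3.31403503e-04]), 'ft_force': array([-0.4014611 , -0.23722046,  1.15774724]), 'ft_torque': array([-0.03923334, -0.00548881,  0.05725262]), 'gripper_force': 0.0, 'gripper_width': 85.30631383876306} 17.0
scene {'fx': 400.0750628098236, 'fy': 400.0750628098236, 'cx': 249.6758298619458, 'cy': 188.31747502517013, 'extrinsics': array([[ 4.07475899e-01, -9.13099613e-01,  1.45769582e-02,
        -8.26271400e+01],
       [ 7.96429516e-01,  3.63130974e-01,  4.83565841e-01,
        -5.08820423e+02],
       [-4.46837127e-01, -1.85431906e-01,  8.75186603e-01,
        -7.96449874e+02],
       [ 0.00000000e+00,  0.00000000e+00,  0.00000000e+00,
         1.00000000e+00]])}
top {'fx': 372.0182740443984, 'fy': 372.0182740443984, 'cx': 254.15187539474064, 'cy': 195.44100086799483, 'extrinsics': array([[ 1.63386431e-02, -9.99796260e-01, -1.18527345e-02,
         1.43755605e+02],
       [ 9.96379543e-01,  1.52913608e-02,  8.36300228e-02,
        -5.56172648e+02],
       [-8.34317395e-02, -1.31762233e-02,  9.96426381e-01,
        -1.18515019e+03],
       [ 0.00000000e+00,  0.00000000e+00,  0.00000000e+00,
         1.00000000e+00]])}
```

View pics/top0.png

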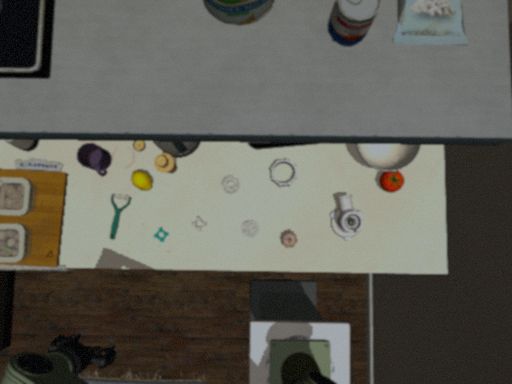

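View pics/scene0.png

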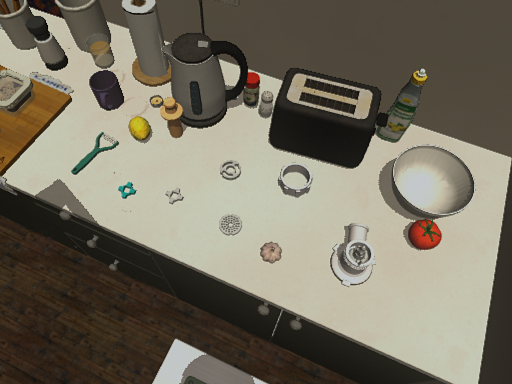

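The top view shows the kidney plate at about (231,184), the knife at (199,222), the turquoise decoy at (161,234), the fine plate at (250,228) and the head at (346,215). In the scene view the kidney plate is at (231,170), the knife at (174,195), the fine plate at (230,225) and the head mouth at (357,254), with its neck pointing up.

```bash
cat > h.py <<'E'
import numpy as np, cv2
from bench import arm, imaging
def ray(c,uv,z):
    E=np.asarray(c["extrinsics"]);R,t=E[:3,:3],E[:3,3]
    uv=np.atleast_2d(uv).astype(float)
    d=np.c_[(uv[:,0]-c["cx"])/c["fx"],-(uv[:,1]-c["cy"])/c["fy"],-np.ones(len(uv))]@R
    o=-R.T@t
    return o+d*((z-o[2])/d[:,2])[:,None]
def proj(c,P):
    E=np.asarray(c["extrinsics"]);q=np.atleast_2d(P)@E[:3,:3].T+E[:3,3]
    return np.c_[c["cx"]+c["fx"]*q[:,0]/-q[:,2],c["cy"]-c["fy"]*q[:,1]/-q[:,2]]
def tool():
    s=arm.observe();x,y,z,w=s["tool_rot"]
    # yaw of the tool x axis in world
    X=np.array([1-2*(y*y+z*z),2*(x*y+z*w)]); return s, np.arctan2(X[1],X[0])
E
python3 - <<'E'
from h import *
for n,pts in (("top",dict(kid=(231,184),knife=(199,222),fine=(250,228),head=(346,215))),("scene",dict(kid=(231,170),knife=(174,195),fine=(230,225),head=(357,254)))):
    c=dict(np.load(f"pics/{n}0.npz"))
    z=dict(kid=12,knife=10,fine=8,head=85)
    for k,v in pts.items(): print(n,k,ray(c,v,z[k])[0].round(0))
    p=c["p"]
s,y=tool();print(s["ee_pos"],y)
c=imaging.calibration("wrist");E=c["extrinsics"];print(c, "campos",-E[:3,:3].T@E[:3,3])
p,d=imaging.read_camera("wrist");cv2.imwrite("pics/w0.png",p)
p=cv2.imread("pics/scene0.png")[140:290,150:390];cv2.imwrite("pics/s0c.png",cv2.resize(p,None,fx=3.3,fy=3.3,interpolation=cv2.INTER_CUBIC))
E
```

```text
top kid [591. 230.  12.]
top knife [465. 332.  10.]
top fine [448. 165.   8.]
top head [ 493. -131.   85.]
scene kid [590. 229.  12.]
scene knife [459. 333.  10.]
scene fine [443. 162.   8.]
scene head [ 468. -146.   85.]
[151.32461328 554.04047608 247.2076088 ] 2.8747550328977747
{'fx': 271.62119600258785, 'fy': 271.62119600258785, 'cx': 259.13595223566847, 'cy': 192.97930359561695, 'extrinsics': array([[ 2.63758919e-01,  9.64586157e-01, -2.18608822e-03,
        -5.74268423e+02],
       [-9.25670778e-01,  2.52479235e-01, -2.81758489e-01,
         3.59059880e+01],
       [-2.71228396e-01,  7.63399127e-02,  9.59482868e-01,
        -3.78128850e+02],
       [ 0.00000000e+00,  0.00000000e+00,  0.00000000e+00,
         1.00000000e+00]])} campos [ 82.14626073 573.73217784 371.66956939]
```

View pics/s0c.png

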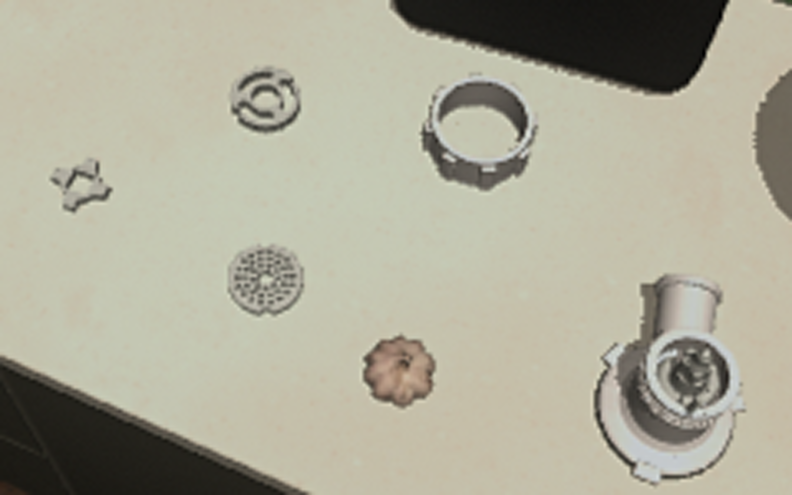

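View pics/w0.png

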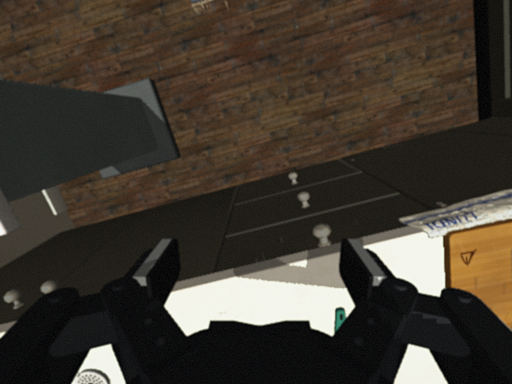

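The crop shows the kidney plate at about (265,97), the knife at (82,185) and the fine plate at (265,279), with one notch at its bottom (267,310). The wrist view looks along the fingers, so a part under the TCP appears at about row 170. I'll go above the kidney plate.

```bash
python3 -m jog '[[1,-0.045,-0.017,0,0],[1,-0.045,-0.017,0,0],[1,-0.045,-0.017,0,0],[1,-0.045,-0.017,0,0],[1,-0.045,-0.017,0.01,0],[1,-0.045,-0.017,0.02,0],[1,-0.045,-0.017,0.02,0],[1,-0.045,-0.017,0.02,0]]'; python3 -m jog '[[1,-0.045,-0.018,0.02,0],[1,-0.045,-0.018,0.02,0],[1,-0.04,-0.018,0,0],[1,-0.014,0,0,0],[1,0,0,0,0],[1,0,0,0,0],[1,0,0,0,0],[1,0,0,0,0]]'
python3 - <<'E'
from h import *
s,y=tool();c=imaging.calibration("wrist");p,d=imaging.read_camera("wrist");print(s["ee_pos"],y)
cv2.imwrite("pics/w1.png",p);np.savez("pics/w1.npz",p=p,d=d,**c)
for n,P in dict(kid=(590,230,12),knife=(462,332,10),fine=(446,164,8)).items(): print(n,proj(c,P).round())
E
```

```text
clock: 0.95
ee_pos: [459.5, 330.6, 179.9]
tool_rot: [0.133, 0.991, 0.0, 0.0]
ft_force: [-0.3, -0.2, 0.1]
gripper_width: 85.4
gripper_force: 0.0
clock: 1.75
ee_pos: [578.1, 245.9, 142.8]
tool_rot: [0.132, 0.991, 0.0, -0.0]
ft_force: [-0.7, -0.4, 0.5]
gripper_width: 85.2
gripper_force: 0.0
[578.10068693 245.92341125 142.79556547] 2.8770102366695984
kid [[246. 205.]]
knife [[321.  36.]]
fine [[130.  73.]]
```

View pics/w1.png

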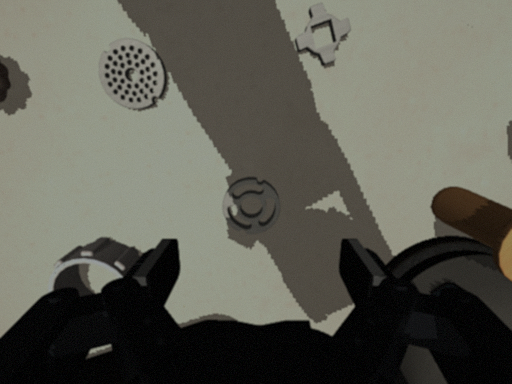

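The view shows the fine plate at (132,74) with a notch near (156,101), the knife at (322,37), and the kidney plate at (251,204) with a notch possibly near (262,180). I'll measure with depth-based height masks and contour shape.

```bash
cat >> h.py <<'E'
def top(c,d,P,zt,S=2,half=45):
    """rectified height patch (S px/mm) around P: rows=+x up, cols=+y left, on plane zt; returns height, colour map coords"""
    g=np.arange(-half,half,1/S)
    X,Y=np.meshgrid(P[0]-g,P[1]-g,indexing="ij")
    uv=proj(c,np.c_[X.ravel(),Y.ravel(),np.full(X.size,zt)]).astype(np.float32).reshape(*X.shape,2)
    E=np.asarray(c["extrinsics"]);R,t=E[:3,:3],E[:3,3]
    D=cv2.remap(d.astype(np.float32),uv[...,0],uv[...,1],cv2.INTER_LINEAR)
    cam=np.stack([(uv[...,0]-c["cx"])/c["fx"]*D,-(uv[...,1]-c["cy"])/c["fy"]*D,-D],-1)
    W=(cam-t)@R
    return W,uv
def rect(c,p,d,P,zt,**k):
    W,uv=top(c,d,P,zt,**k); return W,cv2.remap(p,uv[...,0],uv[...,1],cv2.INTER_LINEAR)
E
python3 - <<'E'
from h import *
c=dict(np.load("pics/w1.npz"));p,d=c["p"],c["d"]
out=[]
for n,uv,zt in (("kid",(251,204),12),("knife",(322,37),10),("fine",(132,74),8)):
    P=ray(c,uv,zt)[0]
    W,im=rect(c,p,d,P,zt,S=3,half=40)
    Z=W[...,2]; print(n,P.round(1),"z table/top pct",np.percentile(Z,[2,20,50,80,98]).round(1))
    m=(Z>np.percentile(Z,20)+zt*.6).astype(np.uint8)
    m=cv2.morphologyEx(m,cv2.MORPH_OPEN,np.ones((3,3)))
    cs,_=cv2.findContours(m,cv2.RETR_EXTERNAL,cv2.CHAIN_APPROX_NONE)
    k=max(cs,key=cv2.contourArea); (u,v),r=cv2.minEnclosingCircle(k)
    print("  circle",P[0]+40-v/3,P[1]+40-u/3,r/3)
    h=cv2.convexHull(k,returnPoints=False);df=cv2.convexityDefects(k,h)
    for a,b,f,dd in sorted(df[:,0].tolist(),key=lambda q:-q[3])[:4]:
        q=k[f,0];print("  defect",dd/256/3,"world angle",np.arctan2(-(q[0]-u),-(q[1]-v)).round(3), "r",np.hypot(q[0]-u,q[1]-v)/3)
    mm=cv2.cvtColor(m*200,cv2.COLOR_GRAY2BGR); out.append(np.vstack([im,mm]))
cv2.imwrite("pics/r1.png",np.hstack(out))
E
```

```text
kid [590.  234.8  12. ] z table/top pct [-2.5 -1.9 -1.4  9.5 11.4]
  circle 591.3507347654107 233.98625099895682 31.454144795735676
  defect 3.8385416666666665 world angle -0.557 r 25.528306728893014
  defect 3.3229166666666665 world angle 2.541 r 25.056048282910766
  defect 2.34765625 world angle -1.12 r 29.07127257085401
  defect 2.3072916666666665 world angle 2.022 r 29.07127257085401
knife [463.1 332.6  10. ] z table/top pct [ -2.6  -1.9  -1.4   8.8 267.2]
  circle 460.78199060294025 333.4133024894269 23.63581085205078
  defect 5.197916666666667 world angle -1.066 r 15.781160951892417
  defect 5.079427083333333 world angle 0.419 r 16.013936927075616
  defect 4.989583333333333 world angle -2.547 r 14.537692091045384
  defect 4.928385416666667 world angle 1.91 r 17.160901246836755
fine [447.5 165.7   8. ] z table/top pct [-2.6 -1.8 -1.1  6.4  7.5]
  circle 447.3412190129949 166.0483894258183 29.510116577148438
  defect 3.6497395833333335 world angle -2.646 r 25.23700101285444
  defect 3.2330729166666665 world angle 0.52 r 25.500328988596973
  defect 1.03515625 world angle 2.66 r 28.063699029821834
  defect 0.9309895833333334 world angle -0.376 r 28.098327177181044
```

View pics/r1.png

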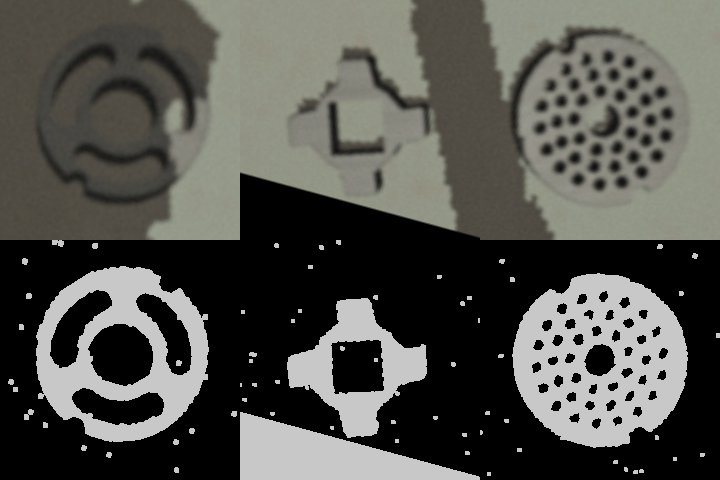

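The kidney plate is centred at about (591.7,234) with its notch axis at 2.563. The knife is at (460.8,333) and the fine plate at (447.3,166) with its axis at about 0.505. Turn, centre over the kidney plate, and descend with a partly closed jaw.

```bash
python3 -m jog '[[0.8,0,0,0,0.14],[0.8,0,0,0.02,0.14],[0.8,-0.018,-0.0025,0.03,0.034],[0.8,0,0,0.03,0],[0.8,0,0,0.02,0],[0.8,0,0,0,0],[0.8,0,0,0,0],[0.8,0,0,0,0]]'
python3 - <<'E'
from h import *
s,y=tool();c=imaging.calibration("wrist");p,d=imaging.read_camera("wrist");print(s["ee_pos"],y)
P=(591.7,234,12)
W,im=rect(c,p,d,P,12,S=3,half=40);Z=W[...,2];m=(Z>5).astype(np.uint8)
cs,_=cv2.findContours(m,cv2.RETR_EXTERNAL,cv2.CHAIN_APPROX_NONE)
k=max(cs,key=cv2.contourArea);print(cv2.boundingRect(k),"mid row/col target 120",proj(c,P),proj(c,s["ee_pos"]))
cv2.imwrite("pics/w2.png",p);cv2.imwrite("pics/r2.png",np.hstack([im,cv2.cvtColor(m*200,cv2.COLOR_GRAY2BGR)]))
E
```

```text
clock: 2.6
ee_pos: [594.7, 233.9, 44.5]
tool_rot: [0.286, 0.958, 0.001, 0.001]
ft_force: [-0.1, -0.3, -0.0]
gripper_width: 68.6
gripper_force: 0.0
[594.6907261  233.9195232   44.54968369] 2.561454695373341
(32, 31, 178, 176) mid row/col target 120 [[255.92624032 228.65679126]] [[258.43318923 259.17171872]]
```

View pics/w2.png

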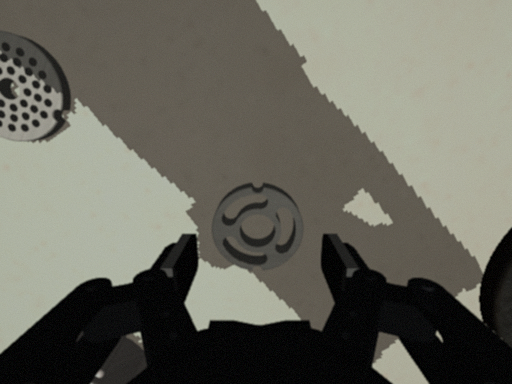

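The kidney plate sits between the fingers at (257,226) with its notches vertical in the image. A small correction, then descend and close.

```bash
python3 -m jog '[[0.8,0.002,-0.0015,0.01,0],[0.8,0,0,0.01,0],[0.8,0,0,0.0065,0],[0.8,0,0,0,0],[0.8,0,0,0,0],[0,0,0,0,0],[0,0,0,0,0],[0,0,0,0,0]]';python3 -m jog '[[0,0,0,0,0],[0,0,0,0,0],[0,0,0,-0.004,0],[0,0,0,-0.006,0],[0,0,0,-0.01,0],[0,0,0,-0.02,0],[0,0,0,-0.02,0],[0,0,0,0,0]]'
python3 - <<'E'
from h import *
s,y=tool();c=imaging.calibration("wrist");p,d=imaging.read_camera("wrist");print(s["ee_pos"],y,s["ft_force"])
cv2.imwrite("pics/w3.png",p);np.savez("pics/w3.npz",p=p,d=d,**c)
E
```

```text
clock: 3.45
ee_pos: [591.8, 233.2, 16.8]
tool_rot: [0.286, 0.958, 0.0, 0.001]
ft_force: [0.6, 0.3, 2.1]
gripper_width: 56.3
gripper_force: 64.0
clock: 4.25
ee_pos: [593.8, 233.7, 80.1]
tool_rot: [0.286, 0.958, 0.002, 0.003]
ft_force: [0.6, 0.3, -1.0]
gripper_width: 56.2
gripper_force: 64.0
[593.77920291 233.71126335  80.09954397] 2.560858431058909 [ 0.62118824  0.31946414 -0.95199966]
```

View pics/w3.png

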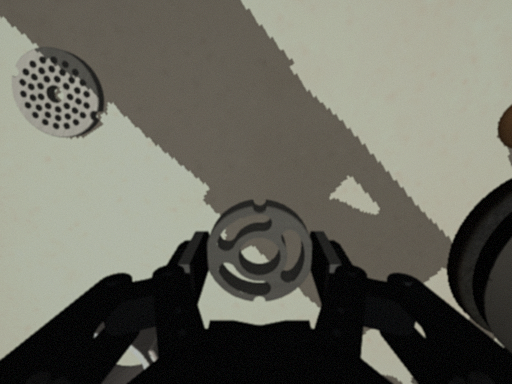

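The plate is held level at (260,251), with its notches at the top and bottom of the image. Next, carry it to a viewing position beside the head.

```bash
python3 -m jog '[[0,0,0,-0.03,0],[0,-0.023,-0.035,-0.025,0],[0,-0.023,-0.035,-0.02,0],[0,-0.023,-0.035,-0.02,0],[0,-0.023,-0.035,-0.01,0],[0,-0.023,-0.035,-0.01,0],[0,-0.023,-0.035,-0.005,0],[0,-0.023,-0.035,0,0]]'; python3 -m jog '[[0,-0.023,-0.035,0,0],[0,-0.023,-0.035,0,0],[0,0,0,0,-0.145],[0,0,0,0,-0.145],[0,0,0,0,-0.145],[0,0,0,0,-0.145],[0,0,0,0,0],[0,0,0,0,0]]'
python3 - <<'E'
from h import *
s,y=tool();c=imaging.calibration("wrist");p,d=imaging.read_camera("wrist");print(s["ee_pos"],y,s["ft_force"])
cv2.imwrite("pics/w4.png",p);np.savez("pics/w4.npz",p=p,d=d,ee=s["ee_pos"],yaw=y,**c)
# height of scene: mask of rim plane
E=c["extrinsics"];vv,uu=np.mgrid[:384,:512]
cam=np.stack([(uu-c["cx"])/c["fx"]*d,-(vv-c["cy"])/c["fy"]*d,-d],-1);W=(cam-E[:3,3])@E[:3,:3];Z=W[...,2]
for lo,hi,n in ((78,90,"rim"),(100,125,"pins"),(115,125,"tip"),(50,70,"neck"),(145,175,"held")):
    m=((Z>lo)&(Z<hi)&(d>0)).astype(np.uint8);k,l,st,ce=cv2.connectedComponentsWithStats(m)
    for i in np.argsort(-st[1:,4])[:3]+1:
        if st[i,4]>8: print(n,st[i],W[l==i].mean(0).round(1),W[l==i][:,2].max().round(1))
E
```

```text
clock: 5.1
ee_pos: [590.8, -61.8, 195.9]
tool_rot: [0.286, 0.958, 0.0, -0.0]
ft_force: [0.6, -0.0, -2.1]
gripper_width: 55.8
gripper_force: 64.5
clock: 5.9
ee_pos: [590.6, -143.7, 194.9]
tool_rot: [0.002, 1.0, 0.0, -0.001]
ft_force: [0.3, 0.4, -1.7]
gripper_width: 55.6
gripper_force: 64.5
[ 590.56242861 -143.70163127  194.89785374] 3.1377768811630142 [ 0.27481118  0.38988747 -1.72147274]
rim [ 209    7   84   93 2710] [ 473.2 -149.4   83.2] 89.7
rim [ 51 254  39  65 509] [ 688.1 -342.1   83.6] 89.9
rim [457 303  55  15 465] [714.9  90.9  83.8] 90.0
pins [361 333  36  26 626] [729.3 -34.4 114.6] 124.9
pins [476 321  36  26 549] [716.8  82.  110.5] 125.0
pins [238  34  27  31 422] [ 475.6 -149.1  109.3] 121.9
tip [361 345  36  14 328] [729.8 -35.1 120.3] 124.9
tip [242  37  15  16 161] [ 474.6 -149.4  118. ] 121.9
tip [492 334  20  13 154] [717.6  79.2 119.4] 125.0
neck [  85  175   66   61 2510] [ 607.2 -286.1   54.9] 69.8
neck [ 242   92   47   66 1978] [ 531.3 -138.5   55.8] 69.9
neck [ 222   23   59   66 1325] [ 471.6 -144.7   63.6] 70.0
held [390 376  29   8 157] [730.9 -24.1 147.5] 150.8
```

View pics/w4.png

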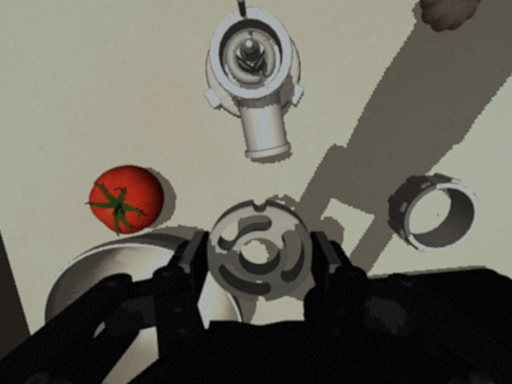

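The picture shows the head's mouth at (249,55), the spindle tip at (249,45), the key pin at (241,7), the neck down to (268,155), and the held plate at (260,251). Measuring these now.

```bash
cat >> h.py <<'E'
def world(c,d):
    E=np.asarray(c["extrinsics"]);vv,uu=np.mgrid[:384,:512]
    cam=np.stack([(uu-c["cx"])/c["fx"]*d,-(vv-c["cy"])/c["fy"]*d,-d],-1);return (cam-E[:3,3])@E[:3,:3]
def circ(P):
    A=np.c_[2*P[:,:2],np.ones(len(P))];s=np.linalg.lstsq(A,(P[:,:2]**2).sum(1),rcond=None)[0]
    r=np.sqrt(s[2]+s[0]**2+s[1]**2);return np.r_[s[:2],r]
def rcirc(P):
    for _ in range(4):
        q=circ(P);e=np.hypot(*(P[:,:2]-q[:2]).T)-q[2];k=np.abs(e)<max(.6,1.5*np.median(abs(e)));P=P[k]
    return q.round(2),len(P),np.abs(e).mean().round(2)
def contours(m,big=True):
    cs,h=cv2.findContours(m.astype(np.uint8),cv2.RETR_CCOMP,cv2.CHAIN_APPROX_NONE)
    return [(k[:,0].astype(float),h[0,i,3]>=0) for i,k in enumerate(cs) if len(k)>25]
E
python3 - <<'E'
from h import *
c=dict(np.load("pics/w4.npz"));d,p=c["d"],c["p"];W=world(c,d);Z=W[...,2]
m=(abs(Z-83.3)<5)&(np.hypot(W[...,0]-474,W[...,1]+149)<45)
for k,hole in contours(m): print("rim",hole,rcirc(ray(c,k,85)), rcirc(ray(c,k,83.3)))
t=(Z>119)&(np.hypot(W[...,0]-474,W[...,1]+149)<15);print("tip top",W[t].mean(0),Z[t].max())
uv=np.argwhere((Z>95)&(np.hypot(W[...,0]-474,W[...,1]+149)>20)&(np.hypot(W[...,0]-474,W[...,1]+149)<45))
print("pin px",len(uv),uv.min(0) if len(uv) else 0,uv.max(0) if len(uv) else 0); 
if len(uv): print(np.mean([W[a,b] for a,b in uv],0),[ (a,b,W[a,b].round(0).tolist()) for a,b in uv[::6]])
n=(Z>45)&(Z<66)&(W[...,0]>505)&(W[...,0]<575)&(abs(W[...,1]+140)<40)
for x0 in range(510,565,8):
    q=W[n&(abs(W[...,0]-x0)<4)]; print("neck",x0,q[:,1].min().round(1),q[:,1].max().round(1),((q[:,1].min()+q[:,1].max())/2).round(1))
h=(abs(Z-188)<9)&(np.hypot(W[...,0]-590,W[...,1]+144)<40);print("held z",np.percentile(Z[h],[10,50,90]))
for k,hole in contours(h):
    q=ray(c,k,190);print("held",hole,len(k),rcirc(q))
E
```

```text
rim False (array([ 489.21, -148.13,    5.21]), 20, np.float64(0.45)) (array([ 489.  , -148.16,    5.25]), 20, np.float64(0.45))
rim False (array([ 475.19, -149.2 ,    9.67]), 39, np.float64(0.18)) (array([ 474.88, -149.24,    9.74]), 39, np.float64(0.18))
rim False (array([ 474.87, -149.26,   32.11]), 215, np.float64(0.23)) (array([ 474.55, -149.3 ,   32.35]), 214, np.float64(0.23))
rim True (array([ 475.06, -149.21,   24.4 ]), 182, np.float64(0.22)) (array([ 474.74, -149.26,   24.58]), 181, np.float64(0.22))
tip top [ 474.1740195  -149.38738156  119.88454235] 121.88605242798664
pin px 76 [  0 238] [ 11 245]
[ 447.38152833 -154.52082001  104.57221988] [(np.int64(0), np.int64(238), [447.0, -157.0, 112.0]), (np.int64(0), np.int64(244), [447.0, -153.0, 111.0]), (np.int64(1), np.int64(243), [447.0, -153.0, 111.0]), (np.int64(2), np.int64(243), [448.0, -153.0, 110.0]), (np.int64(3), np.int64(242), [448.0, -154.0, 108.0]), (np.int64(4), np.int64(240), [448.0, -155.0, 108.0]), (np.int64(5), np.int64(239), [448.0, -156.0, 107.0]), (np.int64(5), np.int64(245), [446.0, -152.0, 101.0]), (np.int
[... 183 characters left out ...]
 [448.0, -155.0, 99.0]), (np.int64(10), np.int64(243), [448.0, -154.0, 97.0])]
neck 510 -162.1 -122.7 -142.4
neck 518 -161.2 -121.6 -141.4
neck 526 -159.5 -119.5 -139.5
neck 534 -157.7 -118.4 -138.1
neck 542 -156.0 -116.2 -136.1
neck 550 -155.0 -112.0 -133.5
neck 558 -157.2 -117.5 -137.4
held z [182.32732228 188.4938613  189.71884613]
held False 447 (array([ 589.87, -143.07,   29.53]), 200, np.float64(0.2))
held True 106 (array([ 596.44, -147.73,   12.24]), 33, np.float64(0.3))
held True 101 (array([ 588.78, -143.  ,    9.01]), 56, np.float64(0.29))
held True 103 (array([ 587.54, -131.34,   11.56]), 41, np.float64(0.59))
held True 117 (array([ 579.12, -148.69,   11.12]), 26, np.float64(0.5))
```

```bash
cat >> h.py <<'E'
def notches(c,d,z,ctr,dz=9,R=40):
    """outer contour of a plate with top at z; circle, notch defects (world angle)"""
    W=world(c,d);m=(abs(W[...,2]-z+2)<dz)&(np.hypot(W[...,0]-ctr[0],W[...,1]-ctr[1])<R)
    k=max([k for k,h in contours(m) if not h],key=len);q=ray(c,k,z);r=rcirc(q);print(r)
    a=np.arctan2(q[:,1]-r[0][1],q[:,0]-r[0][0]);e=np.hypot(*(q[:,:2]-r[0][:2]).T)-r[0][2]
    s=e<-1.0;print("notch-like",sorted(zip(a[s].round(2),e[s].round(1))))
E
python3 - <<'E'
from h import *
c=dict(np.load("pics/w4.npz"));notches(c,c["d"],190,(590,-143.5))
E
```

```text
(array([ 589.86, -143.05,   29.54]), 198, np.float64(0.2))
notch-like [(np.float64(-3.14), np.float64(-2.7)), (np.float64(-3.12), np.float64(-3.2)), (np.float64(-3.1), np.float64(-2.7)), (np.float64(-3.08), np.float64(-2.7)), (np.float64(-3.06), np.float64(-2.1)), (np.float64(-3.05), np.float64(-1.5)), (np.float64(-3.05), np.float64(-1.0)), (np.float64(-2.27), np.float64(-1.2)), (np.float64(-2.24), np.float64(-1.2)), (np.float64(-2.22), np.float64(-1.1)), (np.float64(-2.2), np.float64(-1.4)), (np.float64(-2.17), np.float64(-1.3)), (np.float64(-2.16), np.float64(-1.5)), (np.float64(-2.13), np.float64(-1.4)), (np.float64(-2.11), np.float64(-1.7)), (np.float64(-2.09), np.float64(-1.5)), (np.float64(-2.07), np.float64(-1.7)), (np.float64(-2.05), np.float64(-2.0)), (np.float64(-2.02), np.float64(-1.7)), (np.float64(-2.0), np.float64(-1.9)), (np.float64(-1.98), np.float64(-1.7)), (np.float64(-0.11), np.float64(-1.9)), (np.float64(-0.11), np.float64(-1.3)), (np.float64(-0.09), np.float64(-2.6)), (np.float64(-0.07), np.float64(-2.7)), (np.float64(-0.05), np.float64(-3.4)), (np.float64(-0.03)
[... 346 characters left out ...]
p.float64(-1.8)), (np.float64(2.01), np.float64(-1.6)), (np.float64(2.04), np.float64(-1.9)), (np.float64(2.06), np.float64(-1.6)), (np.float64(2.08), np.float64(-1.4)), (np.float64(2.1), np.float64(-1.6)), (np.float64(2.12), np.float64(-1.3)), (np.float64(2.15), np.float64(-1.5)), (np.float64(2.16), np.float64(-1.2)), (np.float64(2.19), np.float64(-1.3)), (np.float64(2.23), np.float64(-1.1)), (np.float64(2.26), np.float64(-1.2)), (np.float64(3.04), np.float64(-1.5)), (np.float64(3.05), np.float64(-2.1)), (np.float64(3.06), np.float64(-1.6)), (np.float64(3.07), np.float64(-2.7)), (np.float64(3.09), np.float64(-3.2)), (np.float64(3.11), np.float64(-3.2)), (np.float64(3.13), np.float64(-3.3))]
```

```bash
python3 -m jog '[[0,0.04,-0.0022,0,0],[0,0.04,-0.0022,0,0],[0,0.0351,-0.0022,0,0],[0,0,0,0,-0.1],[0,0,0,0.02,-0.092],[0,0,0,0.02,0],[0,0,0,0.01,0],[0,0,0,0,0]]'
python3 - <<'E'
from h import *
s,y=tool();c=imaging.calibration("wrist");p,d=imaging.read_camera("wrist");print(s["ee_pos"],y,s["ft_force"],s["ft_torque"])
cv2.imwrite("pics/w5.png",p);np.savez("pics/w5.npz",p=p,d=d,ee=s["ee_pos"],yaw=y,**c)
zt=s["ee_pos"][2]-4.8
notches(c,d,zt,s["ee_pos"],dz=7)
W=world(c,d);Z=W[...,2]
m=(Z>100)&(Z<zt-14)&(np.hypot(W[...,0]-474,W[...,1]+149)<40)
k,l,st,ce=cv2.connectedComponentsWithStats(m.astype(np.uint8))
for i in range(1,k):
    if st[i,4]>8: print(st[i],W[l==i].mean(0).round(1),W[l==i][:,2].max().round(1))
E
```

```text
clock: 6.75
ee_pos: [474.7, -149.7, 144.3]
tool_rot: [-0.095, 0.995, 0.001, -0.002]
ft_force: [-0.5, 0.2, -0.9]
gripper_width: 56.2
gripper_force: 64.5
[ 474.71789265 -149.68812725  144.29110713] -2.9513423115057593 [-0.49375024  0.1910244  -0.91030582] [ 0.04232316  0.02406886 -0.0236257 ]
(array([ 474.31, -149.36,   29.3 ]), 176, np.float64(0.19))
notch-like [(np.float64(-3.08), np.float64(-1.4)), (np.float64(-3.06), np.float64(-2.0)), (np.float64(-3.05), np.float64(-2.1)), (np.float64(-3.03), np.float64(-2.7)), (np.float64(-3.03), np.float64(-2.1)), (np.float64(-3.01), np.float64(-3.2)), (np.float64(-2.99), np.float64(-3.2)), (np.float64(-2.97), np.float64(-3.3)), (np.float64(-2.95), np.float64(-3.8)), (np.float64(-2.93), np.float64(-3.3)), (np.float64(-2.91), np.float64(-3.2)), (np.float64(-2.9), np.float64(-2.7)), (np.float64(-2.88), np.float64(-2.7)), (np.float64(-2.86), np.float64(-2.1)), (np.float64(-2.86), np.float64(-1.6)), (np.float64(-2.17), np.float64(-1.0)), (np.float64(-2.15), np.float64(-1.1)), (np.float64(-2.12), np.float64(-1.0)), (np.float64(-2.05), np.float64(-1.3
[... 648 characters left out ...]
float64(-2.1)), (np.float64(0.13), np.float64(-2.8)), (np.float64(0.15), np.float64(-3.5)), (np.float64(0.17), np.float64(-3.5)), (np.float64(0.19), np.float64(-3.5)), (np.float64(0.21), np.float64(-3.5)), (np.float64(0.23), np.float64(-3.5)), (np.float64(0.26), np.float64(-3.4)), (np.float64(0.28), np.float64(-2.8)), (np.float64(0.29), np.float64(-2.0)), (np.float64(0.31), np.float64(-1.3)), (np.float64(2.19), np.float64(-1.3)), (np.float64(2.21), np.float64(-1.0)), (np.float64(2.24), np.float64(-1.3)), (np.float64(2.26), np.float64(-1.0))]
[255 179   8  12  80] [ 444.5 -155.2  109.7] 114.4
[246 214  23  10 145] [ 469.1 -151.2  102.6] 107.0
[253 237  12   4  29] [ 475.6 -149.2  118.8] 121.0
```

```bash
python3 -m jog '[[0,0,0,0.004,0],[0,0,0,0.004,0],[0,0,0,0.003,0],[0,0,0,0.002,0],[0,0,0,0.002,0],[0,0,0,0.002,0],[0,0,0,0.002,0],[0,0,0,0,0]]'; python3 -c "
from h import *
print(arm.observe()['ft_force'],arm.observe()['ft_torque'])"
```

```text
clock: 7.6
ee_pos: [475.9, -150.4, 126.7]
tool_rot: [-0.095, 0.995, 0.0, -0.0]
ft_force: [-0.6, 0.6, -1.5]
gripper_width: 56.0
gripper_force: 64.5
[-0.62979121  0.63780213 -1.54158863] [-0.02289005 -0.05428731 -0.00034968]
```

```bash
python3 -m jog '[[0,0,0,0.001,0],[0,0,0,0.001,0],[0,0,0,0.001,0],[0,0,0,0.001,0],[0,0,0,0.001,0],[0,0,0,0.001,0],[0,0,0,0,0],[0,0,0,0,0]]'; python3 -c "
from h import *
print(arm.observe()['ft_force'],arm.observe()['ft_torque'])"
```

```text
clock: 8.4
ee_pos: [476.1, -150.5, 121.0]
tool_rot: [-0.095, 0.995, 0.0, -0.0]
ft_force: [0.1, 0.3, -2.2]
gripper_width: 55.9
gripper_force: 64.5
[ 0.08728137  0.25409123 -2.17645767] [-0.03633601  0.00639308  0.0009801 ]
```

```bash
cat >> h.py <<'E'
def look(tag,z,dz=6,verbose=False):
    import io,contextlib
    s,y=tool();c=imaging.calibration("wrist");p,d=imaging.read_camera("wrist");ee=s["ee_pos"]
    cv2.imwrite(f"pics/{tag}.png",p);np.savez(f"pics/{tag}.npz",p=p,d=d,ee=ee,yaw=y,**c)
    b=io.StringIO()
    with contextlib.redirect_stdout(b): notches(c,d,z,ee,dz=dz)
    print("ee",ee.round(1),"yaw",y.round(3),"held",b.getvalue().split("\n")[0],"f",s["ft_force"].round(1),s["ft_torque"].round(2))
    return c,p,d
E
python3 - <<'E'
from h import *
c,p,d=look("w6",121-4.8,dz=5)
W=world(c,d);Z=W[...,2];r=np.hypot(W[...,0]-474.7,W[...,1]+149.3)
for n,m in (("tip",(Z>116.5)&(r<12)),("pin",(Z>109)&(Z<117)&(np.hypot(W[...,0]-446.3,W[...,1]+154.8)<6))):
    if m.any(): a=np.argwhere(m);print(n,m.sum(),W[m].mean(0).round(1),W[m].min(0).round(1),W[m].max(0).round(1),a.min(0),a.max(0))
E
```

```text
ee [ 476.1 -150.5  121. ] yaw -2.95 held (array([ 475.99, -149.79,   28.9 ]), 230, np.float64(0.21)) f [ 0.1  0.3 -2.2] [-0.04  0.01  0.  ]
tip 3268 [ 465.4 -151.   184.9] [ 463.  -159.3  116.5] [ 476.6 -142.5  198. ] [244 231] [383 295]
pin 115 [ 446.8 -154.3  112.2] [ 442.9 -159.2  109.1] [ 451.6 -149.5  115.7] [191 251] [210 270]
```

```bash
python3 -m jog '[[0,0.0008,0.0006,0,0],[0,0,0,0.001,0],[0,0,0,0.001,0],[0,0,0,0.001,0],[0,0,0,0.001,0],[0,0,0,0.001,0],[0,0,0,0,0],[0,0,0,0,0]]'; python3 -c "
from h import *
print(arm.observe()['ft_force'],arm.observe()['ft_torque'])"
```

```text
clock: 9.25
ee_pos: [475.5, -150.1, 117.0]
tool_rot: [-0.096, 0.995, -0.0, 0.0]
ft_force: [-2.3, 0.4, 5.9]
gripper_width: 55.8
gripper_force: 65.3
[-2.2505913   0.38744275  5.91600275] [0.19983114 0.45531568 0.00547417]
```

```bash
python3 -m jog '[[0,0,0,-0.0015,0],[0,0.0007,0.0006,-0.0005,0],[0,0,0,0,0],[0,0,0,0.001,0],[0,0,0,0.001,0],[0,0,0,0.001,0],[0,0,0,0,0],[0,0,0,0,0]]'; python3 -c "
from h import *
print(arm.observe()['ft_force'],arm.observe()['ft_torque'])"
```

```text
clock: 10.05
ee_pos: [474.7, -149.7, 116.1]
tool_rot: [-0.096, 0.995, -0.0, 0.0]
ft_force: [-3.1, 0.6, 6.4]
gripper_width: 55.7
gripper_force: 65.5
[-3.11598795  0.64019542  6.37701525] [0.2385367  0.59450947 0.01442594]
```

```bash
cat >> h.py <<'E'
def rel(tag,ztop,H=(474.7,-149.4),hy=0.192,pinr=6):
    c,p,d=look(tag,ztop,dz=5);W=world(c,d);Z=W[...,2]
    P=np.array(H)-29*np.array([np.cos(hy),np.sin(hy)])
    m=(Z>109.5)&(Z<118)&(np.hypot(*(W[...,:2]-P).transpose(2,0,1))<pinr)&(Z>ztop-3 if ztop<114 else True)
    if m.any():
        k,l,st,ce=cv2.connectedComponentsWithStats(m.astype(np.uint8))
        for i in range(1,k):
            if st[i,4]>6: q=W[l==i];print(" pin px",st[i],q.mean(0).round(2),"top",q[q[:,2]>q[:,2].max()-2].mean(0).round(2))
    ee=arm.observe()["ee_pos"];pm=(abs(Z-ztop+1.7)<4)&(np.hypot(W[...,0]-ee[0],W[...,1]-ee[1])<25)
    q=W[pm];A=np.c_[q[:,0]-ee[0],q[:,1]-ee[1],np.ones(len(q))];f=np.linalg.lstsq(A,q[:,2],rcond=None)[0]
    k=abs(A@f-q[:,2])<1;print(" plane",np.linalg.lstsq(A[k],q[k,2],rcond=None)[0].round(4),k.sum(),"tcp",ee.round(1))
    return c,p,d,W
E
python3 - <<'E'
from h import *
c,p,d,W=rel("w7",116.1-4.8)
Z=W[...,2]
m=(Z>105)&(Z<125)
mm=(np.hypot(W[...,0]-474.7,W[...,1]+149.3)<14)&m&(Z>112);print("nose",mm.sum(),W[mm].mean(0))
cv2.imwrite("pics/w7c.png",cv2.resize(p[165:320,180:340],None,fx=3.8,fy=3.8,interpolation=cv2.INTER_CUBIC))
E
```

```text
ee [ 474.7 -149.7  116.1] yaw -2.95 held (array([ 474.44, -149.14,   28.84]), 229, np.float64(0.2)) f [-3.1  0.6  6.4] [0.24 0.59 0.01]
 pin px [255 195   9  11  80] [ 445.   -155.06  111.78] top [ 445.24 -155.05  112.4 ]
 pin px [249 205  21   9  56] [ 450.2  -154.64  110.53] top [ 450.29 -154.94  110.75]
 plane [-2.190000e-02 -2.100000e-03  1.099253e+02] 2142 tcp [ 474.7 -149.8  116.1]
nose 294 [ 472.07057797 -149.89993848  116.96064371]
```

View pics/w7c.png

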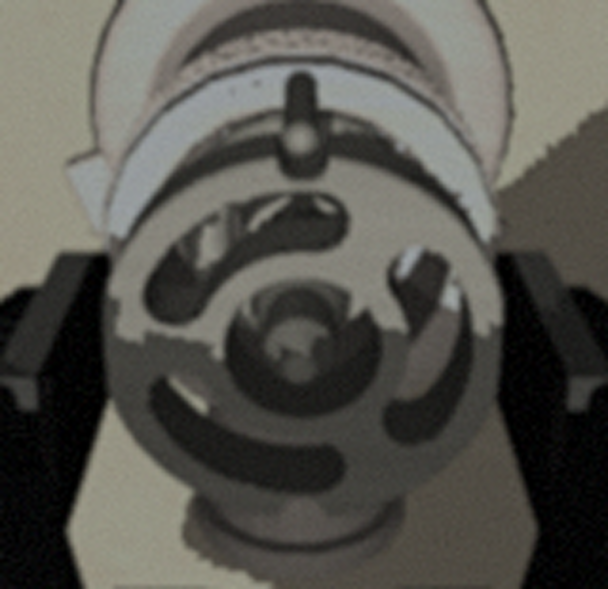

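The picture shows the key pin centred in the notch at (300,140) and the spindle tip in the bore at (297,348). The plate tilts slightly up on the −x side, so it is riding on a corner there. I'll lift and shift towards −x.

```bash
python3 -m jog '[[0,0,0,-0.0015,0],[0,0.0008,0,-0.001,0],[0,0,0,0,0],[0,0,0,0.001,0],[0,0,0,0.001,0],[0,0,0,0.001,0],[0,0,0,0,0],[0,0,0,0,0]]'
python3 - <<'E'
from h import *
print(arm.observe()['ft_force'],arm.observe()['ft_torque'])
rel("w8",116.1-4.8)
def pl(tag,ztop):
    c=dict(np.load(f"pics/{tag}.npz"));W=world(c,c["d"]);Z=W[...,2];ee=c["ee"]
    pm=(abs(Z-ztop+1.7)<4)&(np.hypot(W[...,0]-ee[0],W[...,1]-ee[1])<25);q=W[pm];A=np.c_[q[:,0]-ee[0],q[:,1]-ee[1],np.ones(len(q))];f=np.linalg.lstsq(A,q[:,2],rcond=None)[0]
    k=abs(A@f-q[:,2])<1;print(" plane",tag,np.linalg.lstsq(A[k],q[k,2],rcond=None)[0].round(4))
pl("w6",116.2);pl("w5",139.5);pl("w4",190)
E
```

```text
clock: 10.9
ee_pos: [473.2, -149.6, 114.2]
tool_rot: [-0.095, 0.995, 0.0, -0.0]
ft_force: [-0.5, -0.3, -1.5]
gripper_width: 56.1
gripper_force: 64.5
[-0.50665012 -0.25664928 -1.45983586] [-0.03563069  0.16716046  0.01425298]
ee [ 473.2 -149.6  114.2] yaw -2.95 held (array([ 472.23, -149.07,   28.41]), 202, np.float64(0.19)) f [-0.5 -0.3 -1.5] [-0.04  0.17  0.01]
 pin px [254 199  10  11  78] [ 445.08 -155.08  111.89] top [ 445.19 -154.99  112.41]
 plane [-3.400000e-03 -2.000000e-04  1.080711e+02] 2294 tcp [ 473.2 -149.6  114.2]
 plane w6 [-6.000000e-03  1.100000e-03  1.148189e+02]
 plane w5 [-8.800000e-03  7.000000e-04  1.380348e+02]
 plane w4 [-9.800000e-03  1.600000e-03  1.885884e+02]
```

In past the square. Continuing down.

```bash
python3 -m jog '[[0,0,0,0.0015,0],[0,0,0,0.0015,0],[0,0,0,0.0015,0],[0,0,0,0.0015,0],[0,0,0,0.0015,0],[0,0,0,0.0015,0],[0,0,0,0.001,0],[0,0,0,0,0]]'; python3 -c "
from h import *
print(arm.observe()['ft_force'],arm.observe()['ft_torque'])"
```

```text
clock: 11.75
ee_pos: [473.3, -149.7, 104.2]
tool_rot: [-0.095, 0.995, 0.0, -0.0]
ft_force: [-3.3, -0.6, -1.1]
gripper_width: 56.1
gripper_force: 64.6
[-3.31886665 -0.58034819 -1.14023   ] [-0.12763112  0.53305848 -0.01825799]
```

```bash
python3 -m jog '[[0,0.0004,0,0,0],[0,0,0,0.001,0],[0,0,0,0.001,0],[0,0,0,0.0005,0],[0,0,0,0.0005,0],[0,0,0,0,0],[0,0,0,0,0],[0,0,0,0,0]]'
python3 - <<'E'
from h import *
print(arm.observe()['ft_force'],arm.observe()['ft_torque'])
rel("w9",101.5-4.8)
E
```

```text
clock: 12.55
ee_pos: [473.3, -149.8, 101.7]
tool_rot: [-0.095, 0.995, -0.0, 0.0]
ft_force: [-5.1, 0.2, 2.7]
gripper_width: 55.7
gripper_force: 65.0
[-5.06869184  0.2049535   2.68958577] [-0.00757389  0.70384293  0.00991043]
ee [ 473.3 -149.8  101.7] yaw -2.95 held (array([ 473.36, -149.06,   28.87]), 250, np.float64(0.23)) f [-5.1  0.2  2.7] [-0.01  0.7   0.01]
 pin px [254 207  11  12  94] [ 444.97 -155.01  111.86] top [ 445.28 -154.99  112.67]
 plane [-7.60000e-03 -1.40000e-03  9.55641e+01] 2033 tcp [ 473.3 -149.8  101.8]
```

```bash
python3 -m jog '[[0,-0.0004,0,0.001,0],[0,0,0,0,0],[0,0,0,0,0],[0.75,0,0,0,0],[0.75,0,0,0,0],[0.75,0,0,0,0],[0.75,0,0,0,0],[0.75,0,0,0,0]]'; python3 -c "
from h import *
print(arm.observe()['ft_force'],arm.observe()['ft_torque'])"
```

```text
clock: 13.4
ee_pos: [473.9, -149.7, 100.5]
tool_rot: [-0.095, 0.995, -0.0, 0.0]
ft_force: [-0.5, 0.3, 0.4]
gripper_width: 64.0
gripper_force: 0.0
[-0.4938727   0.27556925  0.42188492] [ 0.04675851  0.02495926 -0.00293914]
```

```bash
python3 -m jog '[[0.75,0,0,-0.005,0],[0.75,0,0,-0.01,0],[0.75,0,0,-0.03,0],[0.75,0,0,-0.04,0],[0.75,0,0,-0.02,0],[0.75,0,0,0,0],[0.75,0,0,0,0],[0.75,0,0,0,0]]'
python3 - <<'E'
from h import *
c,p,d=look("w10",97,dz=5)
W=world(c,d);Z=W[...,2];r=np.hypot(W[...,0]-474.3,W[...,1]+149.3)
m=(r<26)&(r>13)&(Z>90);q=W[m];A=np.c_[q[:,0]-474.3,q[:,1]+149.3,np.ones(len(q))];print("plate",np.linalg.lstsq(A,q[:,2],rcond=None)[0],np.percentile(q[:,2],[5,50,95]))
m=(r>30.2)&(r<32.5);print("rim z",np.median(Z[m]))
m=(r<14)
for lo,hi in ((97,101),(101,110),(116,125)):
    k=m&(Z>lo)&(Z<hi);print(lo,k.sum(),W[k].mean(0).round(1))
# patch
W2,im=rect(c,p,d,(474.3,-149.3,101),101,S=1,half=16)
print("heights (rows +x down to -x; cols +y to -y)");print("\n".join(" ".join("%3d"%v for v in row[::2]) for row in W2[::2,:,2]))
g=cv2.cvtColor(im,cv2.COLOR_BGR2GRAY);print("\n".join(" ".join("%3d"%v for v in row[::2]) for row in g[::2]))
E
```

```text
clock: 14.2
ee_pos: [472.6, -149.2, 204.2]
tool_rot: [-0.095, 0.995, 0.001, -0.001]
ft_force: [-0.1, -0.6, -0.5]
gripper_width: 64.1
gripper_force: 0.0
ee [ 472.6 -149.2  204.2] yaw -2.95 held (array([ 474.22, -148.74,   28.17]), 87, np.float64(0.2)) f [-0.1 -0.6 -0.5] [ 0.03  0.01 -0.04]
plate [ -4.72016716  -0.73331537 187.21139977] [ 95.37504931 272.71849673 285.89897622]
rim z 260.1217289801622
97 109 [ 470.3 -149.8   99.3]
101 103 [ 470.3 -150.1  103.9]
116 71 [ 473.1 -149.7  118.4]
heights (rows +x down to -x; cols +y to -y)
 96  95  94  93  85  82  80  79  79  79  79  81  82  84  87  91
 95  95  95  94  79  77  75  74  77  73  73  75  76  77  81  86
 95  95  95  95  94  95  95  95  95  95  96  78  71  72  76  80
 93  95  95  94  96  95  95  95 100  95  95  95  95  73  69  73
 86  90  95  96  95  95 106 119 119 109  93  95  95  95  63  67
 75  73  95  95  94  90 118 119 119 118 115  90  95  95  94  71
 70  76  95  95  90  98 117 120 120 117 115  98  90  96  95  95
 67  95  95  93  85 102 115 117 118 115 113 102 100  96  95  95
 62  95  96  89  99 103 113 115 115 115 109 103  99
[... 784 characters left out ...]
  52 126 128  75  43  62 128 142 102  66  41  65 126 134 118
 52  93 131 100  38  47  73  96 114  93  74  55  63 100 134 136
 50 118 131  63  60  48  74  84  90  93  66  60 107 117 133 132
 88 125 130  54 102  53  47  65  78  68  50  64 100 111 125 133
115 124 126  87 132  58  55  41  42  49  67  71  88  62 129 130
132 108 133  70  88  72  62  66  66  72  76  74  62  64 133 106
139  97 135 113  42  59  60  66  68  70  77  78  43 101 133  89
123  89 129 133  80  40  38  80  94 113  99  50  78 134 122  83
117 106  93 126 129 116  62  37  80 113  77  91 135 132  74  92
131 104  95  90 136 136 130 113 102 106 121 136 126  72  56 105
132  97 121  86 129 134 134 135 137 132 124 103  62  41  83 127
```

Run:
```python
from h import *
c=dict(np.load("pics/w10.npz"));W=world(c,c["d"]);Z=W[...,2]
pm=(abs(Z-95.3)<1)
k=np.hypot(W[...,0]-474.3,W[...,1]+149.3)<34
# bore centre from plate points inner edge (uses z=97 rays)
cs,h=cv2.findContours((pm&k).astype(np.uint8),cv2.RETR_CCOMP,cv2.CHAIN_APPROX_NONE)
for i,q in enumerate(cs):
    if len(q)>30: print(h[0,i,3]>=0,len(q),rcirc(ray(c,q[:,0],97)))
for cx,cy in ((474.3,-149.3),(473.5,-149.3),(475,-149.3)):
    R=np.hypot(W[...,0]-cx,W[...,1]-cy);T=np.arctan2(W[...,1]-cy,W[...,0]-cx)
    m=(Z>97.2)&(Z<100.5)&(R>8.6)&(R<11.5)
    ph=np.angle(np.exp(4j*T[m]).mean())/4;print(cx,m.sum(),"diag angle mod pi/2",ph,abs(np.exp(4j*T[m]).mean()))
    hh=np.histogram(T[m],bins=36,range=(-np.pi,np.pi))[0];print(hh)
```

```text
False 357 (array([ 473.64, -148.2 ,   27.54]), 113, np.float64(0.7))
True 85 (array([ 474.05, -148.85,   11.47]), 59, np.float64(0.25))
True 84 (array([ 471.15, -136.16,   12.58]), 29, np.float64(0.64))
474.3 40 diag angle mod pi/2 0.1733048217911031 0.6786777238832593
[4 7 4 2 0 0 1 1 3 4 3 0 0 0 0 0 0 0 0 0 0 0 0 0 0 0 0 3 3 1 1 0 0 0 1 2]
473.5 30 diag angle mod pi/2 0.19136860582995782 0.7901985222609259
[3 5 3 1 0 0 0 1 1 4 4 1 0 0 0 0 0 0 0 0 0 0 0 0 0 0 1 2 4 0 0 0 0 0 0 0]
475 56 diag angle mod pi/2 0.1653226640853714 0.38911054712732646
[8 6 4 3 1 1 1 3 3 5 1 0 0 0 0 0 0 0 0 0 0 0 0 0 0 0 0 1 3 3 2 2 1 2 2 4]
```

Kidney plate is home (top reads 95.3 against the expected 97 less about 1.7 camera bias, and flat). The drive-square diagonals are at about 0.18 rad. On to the knife.

```bash
python3 -m jog '[[0.75,-0.0073,0.0432,0,0],[0.75,-0.0073,0.0432,0,0],[0.75,-0.0073,0.0432,0,0],[0.75,-0.0073,0.0432,0,0],[0.75,-0.0073,0.0432,0,0],[0.75,-0.0073,0.0432,0,0],[0.75,-0.0073,0.0432,0,0],[0.75,-0.0073,0.0432,0.02,0]]'; python3 -m jog '[[0.75,-0.0073,0.0432,0.02,0],[0.75,-0.0073,0.0432,0.02,0],[0.75,-0.007,0.043,0.02,0.11],[0.75,0,0,0.03,0],[0.75,0,0,0.02,0],[0.75,0,0,0,0],[0.75,0,0,0,0],[0.75,0,0,0,0]]'
cat >> h.py <<'E'
def arms(c,d,z,ctr,R=30,dz=3,bias=1.7):
    """knife: min-area boxes of the contour + arm-end directions"""
    W=world(c,d);m=(abs(W[...,2]-z+bias)<dz)&(np.hypot(W[...,0]-ctr[0],W[...,1]-ctr[1])<R)
    k,l,st,ce=cv2.connectedComponentsWithStats(m.astype(np.uint8));i=1+np.argmax(st[1:,4])
    v,u=np.nonzero(l==i);q=ray(c,np.c_[u,v],z)[:,:2]
    a=cv2.minAreaRect(q.astype(np.float32));C=np.array(a[0])
    for _ in range(3):
        t=np.arctan2(*(q-C).T[::-1]);r=np.hypot(*(q-C).T);o=r>15
        ph=np.angle(np.exp(4j*t[o]).mean())/4
        ax=np.array([np.cos(ph),np.sin(ph)]);ay=np.array([-ax[1],ax[0]]);U,V=(q-C)@ax,(q-C)@ay
        lo=lambda a,b:(np.percentile(a[abs(b)<4],.5)+np.percentile(a[abs(b)<4],99.5))/2
        C=C+ax*lo(U,V)+ay*lo(V,U)
    print("knife ctr",C.round(2),"arm angle mod pi/2",ph.round(3),"ext",np.ptp(U[abs(V)<4]).round(1),np.ptp(V[abs(U)<4]).round(1),"px",len(q));return C,ph
E
python3 - <<'E'
from h import *
s,y=tool();c=imaging.calibration("wrist");p,d=imaging.read_camera("wrist");print(s["ee_pos"],y)
np.savez("pics/w11.npz",p=p,d=d,ee=s["ee_pos"],yaw=y,**c)
C,ph=arms(c,d,10,(461,333))
t=y+.0;e=C-s["ee_pos"][:2];X=np.array([np.cos(y),np.sin(y)]);print("to go tool x,y",e@X,e@[X[1],-X[0]],"turn world",(ph-y+np.pi/4)%(np.pi/2)-np.pi/4)
E
```

```text
clock: 15.05
ee_pos: [466.5, 202.8, 186.7]
tool_rot: [-0.095, 0.995, 0.0, 0.002]
ft_force: [0.9, -0.7, 1.3]
gripper_width: 63.8
gripper_force: 0.0
clock: 15.85
ee_pos: [462.8, 331.9, 76.6]
tool_rot: [-0.04, 0.999, 0.0, 0.001]
ft_force: [0.2, 0.3, 0.3]
gripper_width: 63.9
gripper_force: 0.0
[462.7768462  331.92648754  76.55021822] -3.060959098581961
knife ctr [459.02 334.41] arm angle mod pi/2 0.048 ext 45.3 45.0 px 1389
to go tool x,y 3.5489851727724333 2.776725089767256 turn world -0.03215914978294121
```

```bash
python3 -m jog '[[0.65,0.0035,0.0028,0.01,0.032],[0.65,0,0,0.02,0],[0.65,0,0,0.015,0],[0.65,0,0,0.008,0],[0.65,0,0,0.0045,0],[0.65,0,0,0,0],[0.65,0,0,0,0],[0,0,0,0,0]]';python3 -m jog '[[0,0,0,0,0],[0,0,0,0,0],[0,0,0,0,0],[0,0,0,0,0],[0,0,0,-0.005,0],[0,0,0,-0.02,0],[0,0,0,-0.03,0],[0,0,0,-0.03,0]]'
python3 - <<'E'
from h import *
s,y=tool();c=imaging.calibration("wrist");p,d=imaging.read_camera("wrist");print(s["ee_pos"],y,s["ft_force"])
np.savez("pics/w12.npz",p=p,d=d,ee=s["ee_pos"],yaw=y,**c)
for z in (7,):arms(c,d,s["ee_pos"][2]-9,s["ee_pos"],R=24,dz=4)
E
```

```text
clock: 16.7
ee_pos: [459.0, 334.7, 19.3]
tool_rot: [-0.025, 1.0, 0.0, 0.001]
ft_force: [-4.7, -3.7, 7.1]
gripper_width: 43.5
gripper_force: 61.3
clock: 17.5
ee_pos: [457.3, 333.9, 103.2]
tool_rot: [-0.025, 1.0, -0.0, -0.001]
ft_force: [0.7, -0.4, -0.5]
gripper_width: 43.0
gripper_force: 61.0
[457.27230424 333.87663925 103.15628958] -3.092394975079658 [ 0.7412783  -0.41726613 -0.45629545]
knife ctr [456.82 334.59] arm angle mod pi/2 0.04 ext 46.5 43.4 px 2604
```

```bash
python3 -m jog '[[0,0.0007,-0.044,-0.015,0],[0,0.0007,-0.044,-0.015,0],[0,0.0007,-0.044,-0.015,0],[0,0.0007,-0.044,-0.015,0],[0,0.0007,-0.044,-0.015,0],[0,0.0007,-0.044,0,0],[0,0.0007,-0.044,0,0],[0,0.0007,-0.044,0,0]]';python3 -m jog '[[0,0.0007,-0.044,0,0],[0,0.0007,-0.044,0,0],[0,0.0007,-0.0438,0,0],[0,0,0,0,0.14],[0,0,0,0,0.14],[0,0,0,0,0.14],[0,0,0,0,0.14],[0,0,0,0,0.095]]'
python3 - <<'E'
from h import *
s,y=tool();c=imaging.calibration("wrist");p,d=imaging.read_camera("wrist");print(s["ee_pos"],y,s["ft_force"])
np.savez("pics/w13.npz",p=p,d=d,ee=s["ee_pos"],yaw=y,**c)
arms(c,d,s["ee_pos"][2]-9,s["ee_pos"],R=24,dz=4)
e=np.array([473.5,-149.7])-s["ee_pos"][:2];X=np.array([np.cos(y),np.sin(y)]);print("to go tool x,y",e@X,e@[X[1],-X[0]],"turn",y-2.536)
E
```

```text
clock: 18.35
ee_pos: [469.5, -19.2, 178.2]
tool_rot: [-0.025, 1.0, -0.0, 0.0]
ft_force: [0.7, -1.0, 0.3]
gripper_width: 43.0
gripper_force: 61.2
clock: 19.15
ee_pos: [473.9, -149.2, 177.7]
tool_rot: [0.301, 0.954, 0.0, -0.0]
ft_force: [-0.1, 0.3, -1.1]
gripper_width: 42.9
gripper_force: 61.2
[ 473.88451941 -149.17644055  177.70020794] 2.5309008322336566 [-0.14646176  0.27827423 -1.0697673 ]
knife ctr [ 473.69 -148.33] arm angle mod pi/2 -0.619 ext 46.5 43.4 px 2607
to go tool x,y 0.014791120614316885 -0.6494235150872192 turn -0.005099167766343449
```

```bash
python3 -m jog '[[0,0,-0.0006,0.015,0],[0,0,0,0.015,0],[0,0,0,0.01,0],[0,0,0,0.006,0],[0,0,0,0.004,0],[0,0,0,0.003,0],[0,0,0,0.002,0],[0,0,0,0,0]]';python3 -m jog '[[0,0,0,0,0],[0,0,0,0.001,0],[0,0,0,0.001,0],[0,0,0,0.001,0],[0,0,0,0.001,0],[0,0,0,0,0],[0,0,0,0,0],[0,0,0,0,0]]'; python3 -c "
from h import *
print(arm.observe()['ft_force'],arm.observe()['ft_torque'])"
```

```text
clock: 20.0
ee_pos: [474.0, -149.8, 123.1]
tool_rot: [0.298, 0.954, -0.0, 0.0]
ft_force: [-0.6, -0.1, 0.2]
gripper_width: 42.8
gripper_force: 61.3
clock: 20.8
ee_pos: [473.8, -149.7, 119.0]
tool_rot: [0.298, 0.954, 0.0, -0.0]
ft_force: [-0.5, 0.1, -0.3]
gripper_width: 43.1
gripper_force: 61.3
[-0.54292499  0.0937695  -0.31172079] [0.00839865 0.10068816 0.00983919]
```

```bash
python3 -m jog '[[0,0,0,0.001,0],[0,0,0,0.001,0],[0,0,0,0.001,0],[0,0,0,0.0005,0],[0,0,0,0,0],[0,0,0,0,0],[0,0,0,0,0],[0,0,0,0,0]]'; python3 -c "
from h import *
print(arm.observe()['ft_force'],arm.observe()['ft_torque'])"
```

```text
clock: 21.6
ee_pos: [473.8, -149.7, 116.4]
tool_rot: [0.298, 0.954, 0.0, -0.0]
ft_force: [-3.3, 1.3, 6.2]
gripper_width: 43.0
gripper_force: 62.0
[-3.26004882  1.2782131   6.22159121] [ 0.29730773  0.49458139 -0.05671865]
```

```bash
python3 -m jog '[[0,0,0,0.0003,0],[0,0,0,0,0],[0.65,0,0,0,0],[0.65,0,0,0,0],[0.65,0,0,0,0],[0.65,0,0,-0.002,0],[0.65,0,0,-0.008,0],[0.65,0,0,-0.02,0]]';python3 -m jog '[[0.7,0,0,-0.03,0],[0.7,0,0,-0.03,0],[0.7,0,0,0,0],[0.7,0,0,0,0],[0.7,0,0,0,0],[0.7,0,0,0,0],[0.7,0,0,0,0],[0.7,0,0,0,0]]'
python3 - <<'E'
from h import *
s,y=tool();c=imaging.calibration("wrist");p,d=imaging.read_camera("wrist");print(s["ee_pos"],y,s["ft_force"])
np.savez("pics/w14.npz",p=p,d=d,ee=s["ee_pos"],yaw=y,**c)
W=world(c,d);Z=W[...,2]
for nm,z,r0 in (("knife",107,23),("plate",97,29),("rim",85,33)):
    R=np.hypot(W[...,0]-474,W[...,1]+149.3);m=(abs(Z-z+1.7)<2)&(R<r0)&(R>9);q=W[m];A=np.c_[q[:,0]-474,q[:,1]+149.3,np.ones(len(q))]
    if len(q)>20: print(nm,len(q),np.linalg.lstsq(A,q[:,2],rcond=None)[0].round(3))
arms(c,d,107,(474,-149.3),R=24,dz=2)
m=(Z>117)&(Z<123)&(np.hypot(W[...,0]-474,W[...,1]+149.3)<10);print("tip",W[m].mean(0))
E
```

```text
clock: 22.4
ee_pos: [472.5, -149.1, 144.2]
tool_rot: [0.298, 0.954, 0.0, -0.002]
ft_force: [0.7, -1.2, 0.5]
gripper_width: 55.6
gripper_force: 0.0
clock: 23.2
ee_pos: [473.5, -149.5, 204.4]
tool_rot: [0.298, 0.954, 0.0, -0.001]
ft_force: [-0.3, 0.1, 0.4]
gripper_width: 60.0
gripper_force: 0.0
[ 473.4848446  -149.53941589  204.41552655] 2.535781278187991 [-0.26156678  0.08674507  0.44948188]
knife 999 [-2.00000e-03 -1.00000e-03  1.05637e+02]
plate 973 [0.0000e+00 3.0000e-03 9.5626e+01]
rim 524 [ 1.0000e-03 -1.0000e-03  8.3446e+01]
knife ctr [ 474.61 -149.25] arm angle mod pi/2 -0.61 ext 45.2 45.6 px 1026
tip [ 473.48835084 -148.83427022  118.72932927]
```

Knife is home (10.0 mm above the plate, flat, arm angle −0.61). On to the fine plate.

```bash
python3 -m jog '[[0.8,0.0251,0.0306,0,0],[0.8,0.0251,0.0306,0,0],[0.8,0.0251,0.0306,0,0],[0.8,0.0251,0.0306,0,0],[0.8,0.0251,0.0306,0,0],[0.8,0.0251,0.0306,0,0],[0.8,0.0251,0.0306,0,0],[0.8,0.0251,0.0306,0,0]]';python3 -m jog '[[0.8,0,0,0.005,-0.1395],[0.8,0,0,0.015,-0.1395],[0.8,0,0,0.02,-0.1395],[0.8,0,0,0.025,-0.1395],[0.8,0,0,0.025,-0.1395],[0.8,0,0,0.02,-0.1395],[0.8,0,0,0.01,-0.1395],[0.8,0,0,0.005,-0.1365]]'
python3 - <<'E'
from h import *
c,p,d=look("w15",8,dz=3)
e=dict(np.load("pics/w15.npz"))
W=world(c,d);m=(W[...,2]>3)&(W[...,2]<9)&(np.hypot(W[...,0]-447.3,W[...,1]-166)<40)
k=max([k for k,h in contours(m) if not h],key=len);q=ray(c,k,8);r=rcirc(q);print(r)
a=np.arctan2(q[:,1]-r[0][1],q[:,0]-r[0][0]);dv=np.hypot(*(q[:,:2]-r[0][:2]).T)-r[0][2];s=dv<-1.8
print(np.sort(a[s]).round(2)); ph=np.angle(np.exp(2j*a[s]).mean())/2
y=float(e["yaw"]);E=r[0][:2]-e["ee"][:2];X=np.array([np.cos(y),np.sin(y)]);print("axis",ph,"yaw",y,"to go",E@X,E@[X[1],-X[0]],"world turn",(ph-y+np.pi/2)%np.pi-np.pi/2)
E
```

```text
clock: 24.05
ee_pos: [447.9, 167.4, 205.3]
tool_rot: [0.298, 0.954, 0.0, 0.0]
ft_force: [0.2, 0.2, -0.4]
gripper_width: 68.3
gripper_force: 0.0
clock: 24.85
ee_pos: [447.1, 165.6, 78.6]
tool_rot: [-0.254, 0.967, 0.0, -0.002]
ft_force: [0.4, -0.2, 0.1]
gripper_width: 68.4
gripper_force: 0.0
ee [447.1 165.6  78.6] yaw -2.629 held (array([445.88, 163.82,  28.43]), 178, np.float64(0.18)) f [ 0.4 -0.2  0.1] [0.03 0.03 0.04]
(array([445.88, 163.82,  28.43]), 178, np.float64(0.18))
[-2.77 -2.74 -2.71 -2.69 -2.66 -2.63 -2.6   0.36  0.38  0.41  0.44  0.48
  0.51  0.54  0.57]
axis 0.4590035842615132 yaw -2.628653159992234 to go 1.902168203929433 -0.96429453019724 world turn -0.05393590933604564
```

```bash
python3 -m jog '[[0.8,0.001,-0.0005,0.01,0.05],[0.8,0,0,0.015,0],[0.8,0,0,0.01,0],[0.8,0,0,0,0],[0.8,0,0,0,0],[0.8,0,0,0,0],[0.8,0,0,0,0],[0.8,0,0,0,0]]'
python3 - <<'E'
from h import *
c,p,d=look("w16",8,dz=3)
e=dict(np.load("pics/w16.npz"))
W=world(c,d);m=(W[...,2]>3)&(W[...,2]<9)&(np.hypot(W[...,0]-447.3,W[...,1]-166)<40)
k=max([k for k,h in contours(m) if not h],key=len);q=ray(c,k,8);r=rcirc(q);print(r)
a=np.arctan2(q[:,1]-r[0][1],q[:,0]-r[0][0]);dv=np.hypot(*(q[:,:2]-r[0][:2]).T)-r[0][2];s=dv<-1.8
print(np.sort(a[s]).round(2)); ph=np.angle(np.exp(2j*a[s]).mean())/2
y=float(e["yaw"]);E=r[0][:2]-e["ee"][:2];X=np.array([np.cos(y),np.sin(y)]);print("axis",ph,"yaw",y,"to go",E@X,E@[X[1],-X[0]],"world turn",(ph-y+np.pi/2)%np.pi-np.pi/2)
E
```

```text
clock: 25.7
ee_pos: [448.1, 165.0, 45.8]
tool_rot: [-0.227, 0.974, -0.0, 0.001]
ft_force: [-0.7, -0.7, 0.5]
gripper_width: 68.2
gripper_force: 0.0
ee [448.1 165.   45.8] yaw -2.684 held (array([445.77, 163.78,  28.48]), 211, np.float64(0.18)) f [-0.7 -0.7  0.5] [0.02 0.04 0.03]
(array([445.77, 163.78,  28.48]), 211, np.float64(0.18))
[-2.77 -2.75 -2.73 -2.7  -2.68 -2.65 -2.63 -2.61 -2.59  0.35  0.37  0.4
  0.42  0.45  0.48  0.5   0.53  0.55  0.58]
axis 0.46225714897367026 yaw -2.6844541380378475 to go 2.6209781294349837 -0.07522208621638637 world turn 0.005118633421725249
```

```bash
python3 -m jog '[[0.8,0.0022,-0.0007,0.01,0],[0.8,0,0,0.01,0],[0.8,0,0,0.006,0],[0.8,0,0,0.003,0],[0.8,0,0,0,0],[0.8,0,0,0,0],[0,0,0,0,0],[0,0,0,0,0]]';python3 -m jog '[[0,0,0,0,0],[0,0,0,0,0],[0,0,0,0,0],[0,0,0,-0.005,0],[0,0,0,-0.015,0],[0,0,0,-0.03,0],[0,0,0,-0.03,0],[0,0,0,-0.03,0]]'
python3 - <<'E'
from h import *
s,y=tool();look("w17",s["ee_pos"][2]-9,dz=5)
E
```

```text
clock: 26.55
ee_pos: [446.6, 163.4, 17.2]
tool_rot: [-0.227, 0.974, -0.0, 0.0]
ft_force: [-1.8, 0.0, 4.8]
gripper_width: 55.2
gripper_force: 62.2
clock: 27.35
ee_pos: [445.4, 163.2, 127.1]
tool_rot: [-0.227, 0.974, 0.0, -0.0]
ft_force: [0.5, 0.2, -1.3]
gripper_width: 55.1
gripper_force: 63.9
ee [445.4 163.2 127.1] yaw -2.684 held (array([444.14, 163.49,  28.74]), 215, np.float64(0.22)) f [ 0.5  0.2 -1.3] [-0.02  0.02  0.02]
```

```bash
python3 -m jog '[[0,0.01415,-0.03664,-0.02,0],[0,0.01415,-0.03664,-0.02,0],[0,0.01415,-0.03664,-0.01,0],[0,0.01415,-0.03664,0,0],[0,0.01415,-0.03664,0,0],[0,0.01415,-0.03664,0,0],[0,0.01415,-0.03664,0,0],[0,0.01415,-0.03664,0,0]]';python3 -m jog '[[0,0,0,0,0.135],[0,0,0,0,0.135],[0,0,0,0.01,0],[0,0,0,0.01,0],[0,0,0,0.006,0],[0,0,0,0,0],[0,0,0,0,0],[0,0,0,0,0]]'
cat >> h.py <<'E'
def fine(tag,off):
    s,y=tool();zt=s["ee_pos"][2]-off;c=imaging.calibration("wrist");p,d=imaging.read_camera("wrist");ee=s["ee_pos"]
    np.savez(f"pics/{tag}.npz",p=p,d=d,ee=ee,yaw=y,**c)
    W=world(c,d);m=(abs(W[...,2]-zt+1.7)<3)&(np.hypot(W[...,0]-ee[0],W[...,1]-ee[1])<33)
    k=max([k for k,h in contours(m) if not h],key=len);q=ray(c,k,zt);r=rcirc(q);C=r[0]
    a=np.arctan2(q[:,1]-C[1],q[:,0]-C[0]);dv=np.hypot(*(q[:,:2]-C[:2]).T)-C[2];n=(dv<-1.8)&(abs(np.angle(np.exp(2j*(a-y))))<.4)
    X=np.array([np.cos(y),np.sin(y)]);Y=np.array([X[1],-X[0]]);e=C[:2]-ee[:2]
    print("ee",ee.round(2),"yaw",y.round(3),"held",r,"off tool",(e@X).round(2),(e@Y).round(2),"notch axis",np.sort(a[n]).round(2),(np.angle(np.exp(2j*a[n]).mean())/2).round(3))
    print("f",s["ft_force"].round(2),s["ft_torque"].round(3))
    g=(np.array([473.4,-149.7])-ee[:2]);print("TCP to (473.4,-149.7): tool",(g@X).round(2),(g@Y).round(2))
    for nm,lo,hi,P,R in (("pin",108,zt-12,(446,-155),7),("tip",114,zt-11,(474,-149.3),8)):
        mm=(W[...,2]>lo)&(W[...,2]<hi)&(np.hypot(W[...,0]-P[0],W[...,1]-P[1])<R)
        if mm.sum()>4: w=W[mm];print(nm,mm.sum(),w.mean(0).round(2),w[w[:,2]>w[:,2].max()-2].mean(0).round(2))
E
python3 -c "
from h import *
fine('w18',9.2)"
```

```text
clock: 28.2
ee_pos: [473.4, -151.1, 176.1]
tool_rot: [-0.227, 0.974, 0.0, 0.0]
ft_force: [0.0, -0.0, -1.9]
gripper_width: 55.1
gripper_force: 64.1
clock: 29.0
ee_pos: [474.1, -149.6, 150.5]
tool_rot: [-0.094, 0.996, -0.0, 0.0]
ft_force: [-0.4, -0.2, -1.5]
gripper_width: 55.2
gripper_force: 64.2
ee [ 474.1  -149.63  150.52] yaw -2.954 held (array([ 473.28, -149.06,   28.51]), 216, np.float64(0.18)) off tool 0.7 0.71 notch axis [-3.04 -3.02 -3.   -2.98 -2.96 -2.94 -2.92 -2.9  -2.88 -2.86  0.09  0.11
  0.13  0.15  0.18  0.2   0.22  0.24  0.27  0.29] 0.188
f [-0.37 -0.18 -1.52] [-0.023  0.02   0.02 ]
TCP to (473.4,-149.7): tool 0.7 0.06
pin 56 [ 444.9  -155.05  111.77] [ 445.07 -154.99  112.55]
```

```bash
python3 -m jog '[[0,0.0004,0,0.004,0],[0,0,0,0.004,0],[0,0,0,0.003,0],[0,0,0,0.001,0],[0,0,0,0.001,0],[0,0,0,0.001,0],[0,0,0,0,0],[0,0,0,0,0]]'; python3 -c "
from h import *
fine('w19',9.2)"
```

```text
clock: 29.85
ee_pos: [473.5, -149.8, 136.3]
tool_rot: [-0.093, 0.996, -0.0, 0.0]
ft_force: [0.4, -0.0, -2.3]
gripper_width: 55.1
gripper_force: 64.2
ee [ 473.47 -149.8   136.33] yaw -2.954 held (array([ 472.6 , -149.22,   28.53]), 232, np.float64(0.19)) off tool 0.75 0.74 notch axis [-3.04 -3.02 -3.   -2.98 -2.96 -2.94 -2.92 -2.9  -2.88 -2.86 -2.85  0.09
  0.11  0.13  0.15  0.18  0.2   0.22  0.24  0.27  0.29] 0.193
f [ 0.44 -0.04 -2.32] [-0.018 -0.043 -0.018]
TCP to (473.4,-149.7): tool 0.05 0.12
pin 62 [ 444.78 -155.13  111.72] [ 445.31 -154.92  112.62]
```

```bash
python3 -m jog '[[0,0,0,0.001,0],[0,0,0,0.001,0],[0,0,0,0.001,0],[0,0,0,0.001,0],[0,0,0,0,0],[0,0,0,0,0],[0,0,0,0,0],[0,0,0,0,0]]'; python3 -c "
from h import *
s=arm.observe();print(s['ee_pos'],s['ft_force'],s['ft_torque'])"
```

```text
clock: 30.7
ee_pos: [473.4, -149.8, 132.3]
tool_rot: [-0.093, 0.996, -0.0, 0.0]
ft_force: [0.6, -0.5, -1.2]
gripper_width: 55.1
gripper_force: 64.2
[ 473.42661134 -149.79647044  132.32484107] [ 0.61124096 -0.50399934 -1.17616454] [-0.00145804 -0.03242359 -0.01844425]
```

```bash
python3 -m jog '[[0,0,0,0.001,0],[0,0,0,0.001,0],[0,0,0,0.001,0],[0,0,0,0.001,0],[0,0,0,0,0],[0,0,0,0,0],[0,0,0,0,0],[0,0,0,0,0]]'; python3 -c "
from h import *
s=arm.observe();print(s['ee_pos'],s['ft_force'],s['ft_torque'])"
```

```text
clock: 31.5
ee_pos: [473.5, -149.8, 128.3]
tool_rot: [-0.093, 0.996, -0.0, 0.0]
ft_force: [-0.6, -0.2, -1.6]
gripper_width: 55.1
gripper_force: 64.2
[ 473.45099199 -149.77797394  128.32167054] [-0.62124331 -0.20079219 -1.55981679] [ 0.05355182  0.03440233 -0.0434248 ]
```

Free, and the pin is entering the notch (underside about 111). Down to home at about 124.2, with a light press.

```bash
python3 -m jog '[[0,0,0,0.001,0],[0,0,0,0.001,0],[0,0,0,0.001,0],[0,0,0,0.001,0],[0,0,0,0.0005,0],[0,0,0,0,0],[0,0,0,0,0],[0,0,0,0,0]]'; python3 -c "
from h import *
s=arm.observe();print(s['ee_pos'],s['ft_force'],s['ft_torque'])"
```

```text
clock: 32.3
ee_pos: [473.4, -149.7, 124.2]
tool_rot: [-0.093, 0.996, -0.0, -0.0]
ft_force: [-3.0, 1.0, 6.0]
gripper_width: 55.2
gripper_force: 65.0
[ 473.38024481 -149.74879335  124.23241861] [-2.98712166  0.96481724  6.00464496] [ 0.18618464  0.4743202  -0.03383193]
```

Stopped exactly at the home height with a light reaction. Release, rise and check.

```bash
python3 -m jog '[[0,0,0,0,0],[0.75,0,0,0,0],[0.75,0,0,0,0],[0.75,0,0,0,0],[0.75,0,0,0,0],[0.75,0,0,-0.002,0],[0.75,0,0,-0.008,0],[0.75,0,0,-0.02,0]]';python3 -m jog '[[0.75,0,0,-0.03,0],[0.75,0,0,-0.03,0],[0.75,0,0,0,0],[0.75,0,0,0,0],[0.75,0,0,0,0],[0.75,0,0,0,0],[0.75,0,0,0,0],[0.75,0,0,0,0]]'
python3 - <<'E'
from h import *
s,y=tool();c=imaging.calibration("wrist");p,d=imaging.read_camera("wrist");print(s["ee_pos"],y,s["ft_force"])
np.savez("pics/w20.npz",p=p,d=d,ee=s["ee_pos"],yaw=y,**c)
W=world(c,d);Z=W[...,2];R=np.hypot(W[...,0]-474,W[...,1]+149.3)
for nm,z,lo,hi in (("fine top",115,8,27),("rim",85,30,33)):
    m=(abs(Z-z+1.7)<4)&(R<hi)&(R>lo);q=W[m];A=np.c_[q[:,0]-474,q[:,1]+149.3,np.ones(len(q))]
    print(nm,len(q),np.linalg.lstsq(A,q[:,2],rcond=None)[0].round(4),np.percentile(q[:,2],[5,50,95]).round(1))
notches(c,d,115,(474,-149.3),dz=3) if 0 else None
E
```

```text
clock: 33.1
ee_pos: [472.0, -149.1, 152.7]
tool_rot: [-0.093, 0.996, 0.001, -0.002]
ft_force: [-0.2, -0.1, 0.3]
gripper_width: 64.2
gripper_force: 0.0
clock: 33.9
ee_pos: [473.0, -149.6, 212.9]
tool_rot: [-0.093, 0.996, 0.0, -0.001]
ft_force: [0.1, -0.1, -0.6]
gripper_width: 63.9
gripper_force: 0.0
[ 472.96784625 -149.55471039  212.92250285] -2.9544230407662373 [ 0.10940075 -0.13160957 -0.55258686]
fine top 2140 [-4.700000e-03 -9.000000e-04  1.133562e+02] [110.8 113.6 114.7]
rim 323 [5.00000e-03 1.90000e-03 8.33303e+01] [81.3 83.3 84.5]
```

```bash
python3 -c "
from bench import ticket
print(ticket.close_job())"
```

```text
the job is handed in; nothing more can be done
None
```

The kidney plate, knife and fine plate are on the spindle in that order, each measured flat at its home height and released, and the job was handed in at about 34 s of the 72 s allowed.

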